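Press home the stoppers of three sample tubes

ROBOT

A 7-joint arm with a two-finger parallel gripper is mounted at the origin on the work surface. World frame = base frame: x ahead of the robot, y to its left, z up, the work surface at z = 0. Lengths are in m, angles in rad, forces in N, time in s.
With the tool pointing down it reaches from about 0.425 to 0.925 m from the base axis. Payload 6.8 kg.
Tool frame: the origin (TCP) lies midway between the tips of the shut fingers; the grasp point (between the pads) lies 19 mm behind it; z points along the fingers, y is the line along which they close (so a half turn about z gives the same grasp; the last joint's range is limited). The gripper opens to 85 mm and grips with 20 to 120 N. Pads are 22 mm wide; open, the fingers measure 114 mm over their backs; the gripper's body (76 mm by 85 mm) begins 54 mm behind the grasp point. The pads swing forward as they close: fully open they stand 13 mm farther back than shut.
Start: joints at [-1.299, 0.477, 0.022, 1.555, -0.011, 1.109, -0.083], TCP at [0.25, 0.627, 0.231] pointing down, gripper open.
Joint ranges: [-2.96, 2.96], [-0.34, 2.1], [-1.41, 1.46], [0.24, 2.44], [-1.37, 4.51], [0.17, 1.92], [-2.96, 2.96]. Speed limits (rad/s): [2.39, 2.39, 3.14, 3.14, 3.14, 3.14, 3.14].

INTERFACE

Orientations are given as a rotation vector (axis times angle).
In Python, from bench import get_obs, grab_frame, camera_params, r gives the robot as it stands.
- The arm moves only by the shell command python3 -m jog 'ROWS' [FORCE]. ROWS is JSON, a list of rows, each an object of numbers: "rx", "ry", "rz": the turn, a rotation vector about the world's x, y, z scaled (see below); "x", "y", "z": the shift along the world's x, y, z scaled (see below); "jaw": the opening, from -1 (shut) to 1 (fully open). In form: [{"rx": .., "ry": .., "rz": .., "x": .., "y": .., "z": .., "jaw": ..}, ...]. A call has 1 to 8 rows; each row shifts and turns the commanded pose from where the row before left it; what a row does not reach is not made up. The controller multiplies each number of a shift by 60 mm and each number of a turn by 10 degrees. A row lasts 1/8 s, in which the tool goes at most 62.5 mm and 10.7 degrees, less where a joint would pass 70% of its speed; a pose out of reach is approached as far as the arm can. A call with a number of a shift or a turn outside -1 to 1 is refused whole. A call with a gripper value outside its range is refused whole. The fingers move at their own pace and stop on an object; FORCE is the grip in N (left out, the last holds). Time passes only in rows, so rows that do not move let the fingers close. It gives the time, the measured TCP pose, the force, the opening and the grip force at its end, in the units of the state.
- get_obs(): the state, without advancing time (a new reading comes with each control period).
- grab_frame(name): name is "side" or "top"; returns the picture (420x560x3 uint8, red, green, blue); there is no depth.
- camera_params(name): a dict with "fx", "fy", "cx", "cy" (pixels), "R" (3x3) and "t" (3): a world point X has camera coordinates R X + t. Camera axes: x right, y down, z forward; pixel columns grow to the right and rows downward; lengths in m; the calibration is good to about 2 mm. A picture is of the moment at which its call begins. camera_params takes no time and is no camera call.
- r.hand_in(): hands the job in; it is judged then, once.
The state is a dict: "clock": time; "joints": joint angles; "qvel": joint speeds; "tau": joint torques, N m; "tcp_pos": TCP position; "orientation": TCP orientation; "contact_force": force on the tool from outside, world axes, zero at the start; "moment": the same for the moment, N m; "grip_width": finger opening in m; "gripper_force": force on a finger pad.
Only numpy, scipy, OpenCV 4.12 (cv2) and the standard library are available. Lean on these libraries where they do the work, as an engineer would, in place of code of your own. Each camera call takes 0.05 s, during which the arm holds its last target. There are 200 camera calls.

TASK

Close the three stoppered sample tubes in the rack for storage: with a fingertip, gently press each dark rubber stopper straight down until it is fully home on its tube, in this order: first the round one, then the square one, last the narrow bar-shaped one. Do not lift, pull or tip any tube, leave the open tubes and everything else where they are, and finish clear of everything.

Things in the scene. Friction and masses are not known exactly. Their poses are not given: they have to be found in the camera images.
- rack: Clear bluish plastic tube rack with white end plates, 130 x 314 x 96 mm high, fixed to the bench. Origin: centre of its underside; x across its two rows, y along its five columns. Its 10 holes are at x = -28 or +28 mm, y = -112, -56, 0, 56 or 112 mm. Six tubes stand loose in six of them, in any order; all are clear, 28 mm in diameter. Three have dark rubber stoppers, three are open.
- tube_round: The loose upright tube, 110 mm tall, standing on the rack floor 6 mm above the bench, whose stopper is the round one. Origin: centre of its underside; z up.
- top_round (a point): Centre of the top face of this tube's stopper, 136 to 138 mm above the bench at the start. The stopper's head, of dark rubber, is a flat round disc, 34 mm across, 10 mm thick, level, z up. Its underside stands 10 to 12 mm above the tube's rim at the start.
- stopper_round (a joint): How far this stopper is pressed into its tube, m: 0 to 0.002 at the start, 0.012 fully home (head flat on the rim, a hard stop; its top is then 126 mm above the bench). It yields to a steady push of about 4 to 6 N straight down and stays where it is left.
- tube_square: The loose upright tube, 110 mm tall, standing on the rack floor 6 mm above the bench, whose stopper is the square one. Origin: centre of its underside; z up.
- top_square (a point): Centre of the top face of this tube's stopper, 136 to 138 mm above the bench at the start. The stopper's head, of dark rubber, is a flat square, 32 x 32 mm, 10 mm thick, level, z up. Its underside stands 10 to 12 mm above the tube's rim at the start.
- stopper_square (a joint): How far this stopper is pressed into its tube, m: 0 to 0.002 at the start, 0.012 fully home (head flat on the rim, a hard stop; its top is then 126 mm above the bench). It yields to a steady push of about 4 to 6 N straight down and stays where it is left.
- tube_bar: The loose upright tube, 110 mm tall, standing on the rack floor 6 mm above the bench, whose stopper is the bar-shaped one. Origin: centre of its underside; z up.
- top_bar (a point): Centre of the top face of this tube's stopper, 136 to 138 mm above the bench at the start. The stopper's head, of dark rubber, is a narrow bar, 46 mm long (tube's x) and 15 mm wide (y), 10 mm thick, level, z up. Its underside stands 10 to 12 mm above the tube's rim at the start.
- stopper_bar (a joint): How far this stopper is pressed into its tube, m: 0 to 0.002 at the start, 0.012 fully home (head flat on the rim, a hard stop; its top is then 126 mm above the bench). It yields to a steady push of about 4 to 6 N straight down and stays where it is left.
- open_a: Bystander: open clear tube without a stopper, 100 mm tall, 28 mm in diameter, loose in the rack, with a twig-like specimen in it. Origin: centre of its underside.
- open_b: Bystander: open clear tube without a stopper, 100 mm tall, 28 mm in diameter, loose in the rack, with a twig-like specimen in it. Origin: centre of its underside.
- open_c: Bystander: open clear tube without a stopper, 100 mm tall, 28 mm in diameter, loose in the rack, with a twig-like specimen in it. Origin: centre of its underside.
- jar: Bystander: amber jar with a white lid, 60 mm across, 75 mm tall, at one end of the rack. Origin: centre of its underside.
- beaker: Bystander: glass beaker, 68 mm across, 90 mm tall, at the other end of the rack. Origin: centre of its underside.
- dish: Bystander: closed clear dish, 90 mm across, 18 mm tall, lying on the robot's side of the rack. Origin: centre of its underside.
- pen: Bystander: white and black marker pen, 130 x 13 mm, lying on the robot's side of the rack. Origin: centre of its underside.
Not all that is in view belongs to the job. Leave any orange or purple look-alike of the tube_square alone. What is shaped like the tube_round but purple is not meant.

How it is judged:
On the way, in this order (a step that is already met when the one before it is completed fails the run):
1. the round stopper is pressed home (value of joint stopper_round above 0.0095 m), for 0.2 s.
2. the square stopper is pressed home (value of joint stopper_square above 0.0095 m), for 0.2 s.
3. the bar stopper is pressed home (value of joint stopper_bar above 0.0095 m), for 0.2 s.
At the end, for the whole second after the job is handed in: All three stoppers are home (pressed in more than 9.5 mm of 12 mm, gap under the head less than 2.5 mm), every tube is at rest within 8 mm of where it stood, and the jar, beaker, dish and pen are within 20 mm of where they were (value of joint each of stopper_round, stopper_square, stopper_bar above 0.0095 m and distance of each of tube_round, tube_square, tube_bar, open_a, open_b, open_c from where it was at the start of the episode below 0.008 m and linear speed of each of tube_round, tube_square, tube_bar, open_a, open_b, open_c below 0.02 m/s and distance of each of jar, beaker, dish, pen from where it was at the start of the episode below 0.02 m); the robot touches nothing.
It fails at once if a stopper is pushed in before the one that should come before it is home ((value of joint stopper_square above 0.005 m and value of joint stopper_round below 0.0095 m) or (value of joint stopper_bar above 0.005 m and value of joint stopper_square below 0.0095 m) or (value of joint stopper_bar above 0.005 m and value of joint stopper_round below 0.0095 m)).
It fails at once if a stoppered tube is pressed harder than 35 N (contact force between any of the fingers, the arm and tube_round above 35 N or contact force between any of the fingers, the arm and tube_square above 35 N or contact force between any of the fingers, the arm and tube_bar above 35 N).
It fails at once if a tube is lifted, pulled or knocked more than 12 mm, or tipped (distance of any of tube_round, tube_square, tube_bar, open_a, open_b, open_c from where it was at the start of the episode above 0.012 m or angle between any of tube_round, tube_square, tube_bar, open_a, open_b, open_c's own z axis and vertical above 0.2 rad).
It fails at once if the jar, beaker, dish or pen is moved more than 20 mm (distance of any of jar, beaker, dish, pen from where it was at the start of the episode above 0.02 m).
It also fails if it takes over 45 s, if anything falls off the work surface, if the arm or the gripper's body presses on something with over 40 N, if the wrist force passes 120 N, or if a joint passes its speed limit or range.

## Working session

There is one attempt and no reset: what is moved stays moved. The work goes in short steps, Python scripts to look and compute and a shell command to move; the robot and the scene stay as the last step left them, time stands still between calls to the robot, and variables do not carry over. Pictures are saved under pics/ and viewed, at most 10 in all, crops included, and the job is handed in when it is done.

```bash
mkdir -p pics; python3 - <<'E'
from bench import *
import cv2
for n in("top","side"):
    cv2.imwrite(f"pics/{n}0.png",grab_frame(n)[:,:,::-1]); print(n,camera_params(n))
print(get_obs())
E
```

```text
top {'fx': 491.7375436978925, 'fy': 491.7375436978925, 'cx': 285.2517013407513, 'cy': 204.72832981134758, 'R': array([[-0.00781815, -0.99993226, -0.00862231],
       [-0.98326008,  0.00925692, -0.18197234],
       [ 0.18203983,  0.00705529, -0.98326585]]), 't': array([0.04510638, 0.52915237, 0.90453721])}
side {'fx': 394.3003701189365, 'fy': 394.3003701189365, 'cx': 274.204034322945, 'cy': 205.2898668527356, 'R': array([[ 0.99669475, -0.08114423, -0.00389635],
       [-0.04898965, -0.56209573, -0.82562001],
       [ 0.06480417,  0.82308201, -0.5642131 ]]), 't': array([-0.54853717,  0.13558506,  0.81698307])}
{'clock': 0.1, 'joints': array([-1.29906516,  0.47778358,  0.02235416,  1.55637109, -0.01154511,
        1.10929774, -0.08310642]), 'qvel': array([-6.89929645e-04, -9.47534275e-04,  1.69286519e-03, -2.32471211e-03,
       -6.30587019e-04,  1.80563304e-03, -4.82502272e-05]), 'tau': array([ 3.96306859e-03, -5.97753417e+01,  1.61314096e+00, -2.81954116e+01,
        1.27475956e-02,  5.04804833e-03, -1.69893838e-06]), 'tcp_pos': array([0.25006801, 0.6263787 , 0.23037098]), 'orientation': array([-5.93038892e-01, -3.08487079e+00,  2.69547602e-03]), 'contact_force': array([-0.29851157, -0.02756175,  0.17299555]), 'moment': array([-0.03158348,  0.01846586, -0.03541403]), 'gripper_force': 0.0, 'grip_width': 0.08538464425169102}
```

View pics/top0.png

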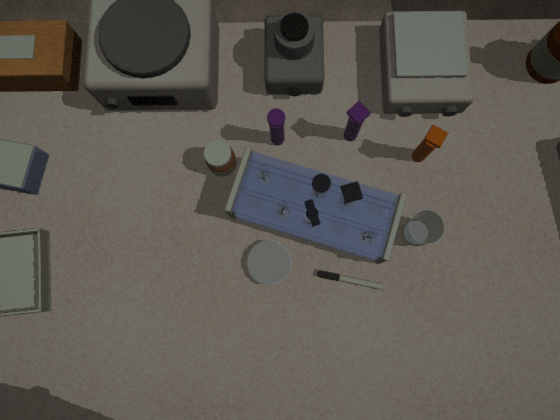

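View pics/side0.png

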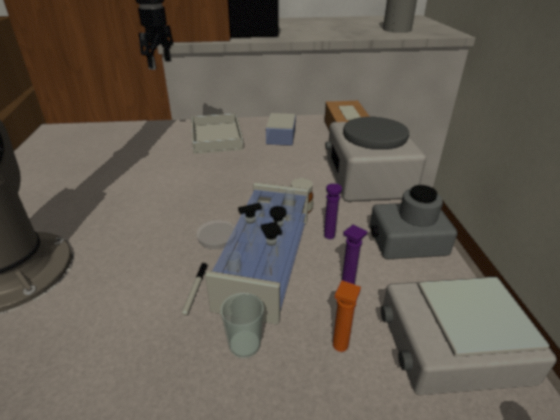

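```bash
cat > h.py <<'E'
import numpy as np, cv2
from bench import *
def rays(n,px):
    c=camera_params(n); px=np.atleast_2d(px)
    d=np.c_[(px[:,0]-c["cx"])/c["fx"],(px[:,1]-c["cy"])/c["fy"],np.ones(len(px))]@c["R"]
    return -c["R"].T@c["t"],d
def plane(n,px,z):
    o,d=rays(n,px); return o+d*((z-o[2])/d[:,2])[:,None]
def tri(a,b):
    o1,d1=rays("top",a);o2,d2=rays("side",b)
    s=np.linalg.lstsq(np.c_[d1[0],-d2[0]],o2-o1,rcond=None)[0]
    p,q=o1+s[0]*d1[0],o2+s[1]*d2[0]; return (p+q)/2,np.linalg.norm(p-q)
E
python3 - <<'E'
from h import *
for n,(x0,y0,x1,y1) in dict(top=(225,150,405,260),side=(215,190,310,310)).items():
    im=cv2.imread(f"pics/{n}0.png"); v=im.max(2)
    m=((v<60)*255).astype(np.uint8); k=np.zeros_like(m);k[y0:y1,x0:x1]=m[y0:y1,x0:x1]
    for c in cv2.findContours(k,0,2)[0]:
        if cv2.contourArea(c)<40: continue
        M=cv2.moments(c);p=[M["m10"]/M["m00"],M["m01"]/M["m00"]]
        r_=cv2.minAreaRect(c); b=cv2.boxPoints(r_); B=plane(n,b,.137)
        print(n,np.round(p,1),r_[1:],"pt",plane(n,p,.137).round(4),"sides",np.linalg.norm(B[0]-B[1]).round(4),np.linalg.norm(B[1]-B[2]).round(4))
        if n=="top":print(" corners",B[:,:2].round(3).tolist())
a=cv2.imread("pics/top0.png")[140:265,220:410]; s=cv2.imread("pics/side0.png")[185:285,215:315]
cv2.imwrite("pics/crop.png",np.hstack([cv2.resize(a,(456,300),interpolation=2),cv2.resize(s,(300,300),interpolation=2)]))
E
```

```text
top [311.7 212.5] ((26.29616355895996, 11.716998100280762), 79.69515228271484) pt [[ 0.4989 -0.0062  0.137 ]] sides 0.0206 0.0466
 corners [[0.521, 0.008], [0.524, -0.012], [0.478, -0.02], [0.475, 0.001]]
top [351.  192.1] ((18.818395614624023, 19.23047637939453), 74.05460357666016) pt [[ 0.5347 -0.0761  0.137 ]] sides 0.0342 0.0337
 corners [[0.546, -0.055], [0.555, -0.088], [0.523, -0.096], [0.514, -0.063]]
top [320.7 183.4] ((17.677669525146484, 21.21320343017578), 45.0) pt [[ 0.551 -0.023  0.137]] sides 0.0383 0.0316
 corners [[0.548, 0.003], [0.575, -0.024], [0.552, -0.046], [0.526, -0.019]]
top [230.8 167.4] ((7.200000762939453, 20.40000343322754), 36.86989212036133) pt [[0.5817 0.1364 0.137 ]] sides 0.0368 0.0132
 corners [[0.572, 0.152], [0.602, 0.13], [0.594, 0.12], [0.564, 0.141]]
side [273.9 222.6] ((21.259185791015625, 34.60041046142578), 12.528807640075684) pt [[ 0.5451 -0.064   0.137 ]] sides 0.1062 0.0436
side [249.8 209.5] ((12.581968307495117, 22.56077003479004), 77.47119140625) pt [[ 0.5025 -0.0182  0.137 ]] sides 0.0454 0.0421
```

View pics/crop.png

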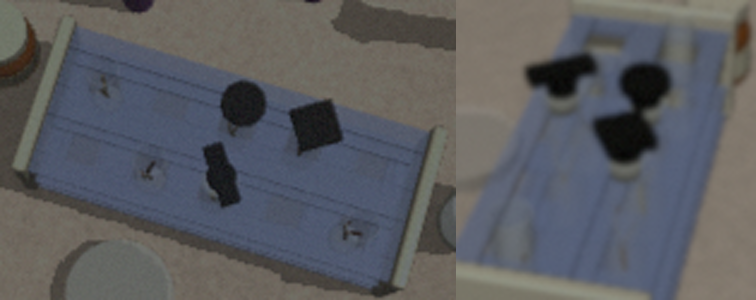

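Crop (left: top view, right: side view): three dark stoppers on clear tubes. In top pixels, round is (321,183), square (351,192) and bar (312,212). Look-alikes, all outside the rack and not meant: purple round (276,120), purple square (357,115), orange square (434,138). Spacings of 55.5 and 55 mm match the 56 mm pitch. I'm shutting the jaws and heading for the round one.

```bash
python3 -m jog '[{"jaw":-1,"x":0.2,"y":-0.45},{"jaw":-1,"x":0.42,"y":-0.9},{"jaw":-1,"x":0.42,"y":-0.9},{"jaw":-1,"x":0.42,"y":-0.9},{"jaw":-1,"x":0.42,"y":-0.9},{"jaw":-1,"x":0.42,"y":-0.9},{"jaw":-1,"x":0.42,"y":-0.9},{"jaw":-1,"x":0.42,"y":-0.9}]'; python3 -m jog '[{"jaw":-1,"x":0.42,"y":-0.9},{"jaw":-1,"x":0.42,"y":-0.9},{"jaw":-1,"x":0.42,"y":-0.9},{"jaw":-1,"x":0.42,"y":-0.9},{"jaw":-1,"x":0.3,"y":-0.6},{"jaw":-1},{"jaw":-1}]'
```

```text
validation failed for argument at $[0]...
validation failed for argument at $[0]...
```

```bash
python3 -m jog '[{"rx":0,"ry":0,"rz":0,"x":0.2,"y":-0.45,"z":0,"jaw":-1},{"rx":0,"ry":0,"rz":0,"x":0.42,"y":-0.9,"z":0,"jaw":-1},{"rx":0,"ry":0,"rz":0,"x":0.42,"y":-0.9,"z":0,"jaw":-1},{"rx":0,"ry":0,"rz":0,"x":0.42,"y":-0.9,"z":0,"jaw":-1},{"rx":0,"ry":0,"rz":0,"x":0.42,"y":-0.9,"z":0,"jaw":-1},{"rx":0,"ry":0,"rz":0,"x":0.42,"y":-0.9,"z":0,"jaw":-1},{"rx":0,"ry":0,"rz":0,"x":0.42,"y":-0.9,"z":0,"jaw":-1},{"rx":0,"ry":0,"rz":0,"x":0.42,"y":-0.9,"z":0,"jaw":-1}]'
```

```text
clock: 1.1
tcp_pos: [0.439, 0.22, 0.2312]
orientation: [-0.593, -3.085, -0.0]
contact_force: [0.9, -0.5, -0.7]
grip_width: -0.0003
gripper_force: 0.0
```

```bash
python3 -m jog '[{"rx":0,"ry":0,"rz":0,"x":0.4,"y":-0.9,"z":0,"jaw":-1},{"rx":0,"ry":0,"rz":0,"x":0.4,"y":-0.9,"z":0,"jaw":-1},{"rx":0,"ry":0,"rz":0,"x":0.4,"y":-0.9,"z":0,"jaw":-1},{"rx":0,"ry":0,"rz":0,"x":0.4,"y":-0.9,"z":0,"jaw":-1},{"rx":0,"ry":0,"rz":0,"x":0.27,"y":-0.45,"z":-0.3,"jaw":-1},{"rx":0,"ry":0,"rz":0,"x":0,"y":0,"z":-0.7,"jaw":-1},{"rx":0,"ry":0,"rz":0,"x":0,"y":0,"z":-0.2,"jaw":-1},{"rx":0,"ry":0,"rz":0,"x":0,"y":0,"z":0,"jaw":-1}]'; python3 - <<'E'
from h import *
a=grab_frame("top")[130:260,240:420,::-1]; s=grab_frame("side")[110:285,180:355,::-1]
cv2.imwrite("pics/c1.png",np.hstack([cv2.resize(a,(415,300),interpolation=2),cv2.resize(s,(300,300),interpolation=2)]))
E
```

```text
clock: 2.1
tcp_pos: [0.5503, -0.0206, 0.1589]
orientation: [-0.591, -3.084, 0.001]
contact_force: [-0.9, 0.7, 0.2]
grip_width: -0.0004
gripper_force: 0.0
```

View pics/c1.png

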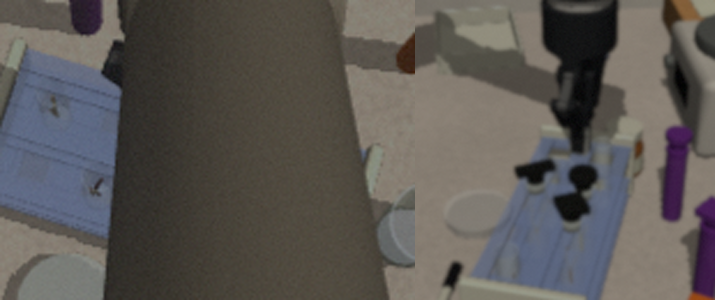

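```bash
python3 - <<'E'
from h import *
c=camera_params("side")
def pr(p):
    q=c["R"]@np.array(p)+c["t"]; return (q[:2]/q[2]*c["fx"]+[c["cx"],c["cy"]]).round(1)
for nm,p in dict(tcp=get_obs()["tcp_pos"],round=[.551,-.023,.137],square=[.5347,-.0761,.137],bar=[.4995,-.006,.137]).items(): print(nm,pr(p))
f=grab_frame("side")[:,:,::-1]
cv2.imwrite("pics/c2.png",cv2.resize(f[160:250,230:310],(640,560)[::1],interpolation=cv2.INTER_NEAREST) if 0 else cv2.resize(f[160:235,230:310],(800,600)[::1] if 0 else (640,600),interpolation=cv2.INTER_NEAREST))
E
```

```text
tcp [275.4 198.8]
round [275.2 209.7]
square [268.7 226.9]
bar [248.1 206. ]
```

View pics/c2.png

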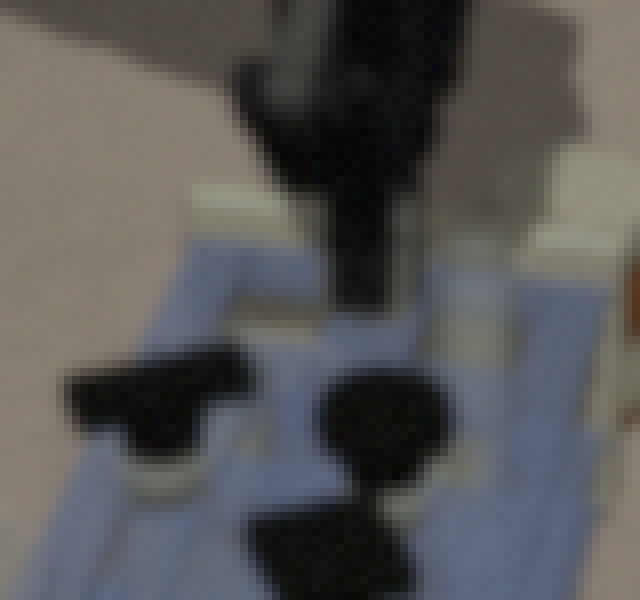

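```bash
python3 - <<'E'
from h import *
im=cv2.imread("pics/top0.png"); v=im.max(2)
for nm,(u,w),sp in [("round",(321,183),(278.1,211.3)),("square",(351,192),(271.2,228.0)),("bar",(312,212),(250,206.9))]:
    k=np.zeros(v.shape,np.uint8);k[w-18:w+19,u-15:u+16]=(v<60)[w-18:w+19,u-15:u+16]
    k=cv2.morphologyEx(k,cv2.MORPH_OPEN,np.ones((3,3),np.uint8))
    n,l,s,c=cv2.connectedComponentsWithStats(k); i=1+s[1:,4].argmax()
    x,y,ww,hh,A=s[i]; print(nm,"bbox",x,y,ww,hh,"cen",c[i].round(1))
    p=[x+(ww-1)/2,y+(ww-1)/2] if nm=="round" else c[i]-[0,1]
    P,e=tri(p,sp);print("  px",np.round(p,1),"top ray",plane("top",p,.137)[0,:2].round(4),"side ray",plane("side",sp,.137)[0,:2].round(4),"tri",P.round(4),"miss",e.round(4))
    print("\n".join("".join(".#"[q] for q in row) for row in k[w-15:w+16,u-14:u+15]) if nm!="square" else "")
E
```

```text
round bbox 312 174 19 19 cen [320.8 183. ]
  px [321. 183.] top ray [ 0.5517 -0.0236] side ray [ 0.556  -0.0289] tri [ 0.5546 -0.0238  0.1329] miss 0.0038
.............................
.............................
.............................
.............................
.............................
.............................
...........######............
.........###########.........
........#############........
.......###############.......
......#################......
......#################......
......#################......
.....##################......
.....###################.....
.....###################.....
.....###################.....
.....##################......
......#################......
......#################......
......################.......
.......##############........
........############.........
........###########..........
...........#######...........
.............................
.............................
.............................
.............................
.............................
.............................
square bbox 341
[... 522 characters left out ...]
..........
.......#########.............
........#########............
........#########............
........##########...........
.........##########..........
.........###########.........
........############.........
........############.........
........############.........
........############.........
........############.........
.........###########.........
.........###########.........
..........###########........
............#########........
............#########........
.............#########.......
.............#########.......
.............#########.......
..............#######........
..............####...........
.............................
.............................
```

Each camera is about 2 mm off in opposite directions, so I use the mean: round (.554,-.026), square (.538,-.078), bar (.502,-.008).

```bash
python3 -m jog '[{"rx":0,"ry":0,"rz":0,"x":0.06,"y":-0.09,"z":-0.15,"jaw":-1},{"rx":0,"ry":0,"rz":0,"x":0,"y":0,"z":-0.15,"jaw":-1},{"rx":0,"ry":0,"rz":0,"x":0,"y":0,"z":-0.05,"jaw":-1},{"rx":0,"ry":0,"rz":0,"x":0,"y":0,"z":-0.03,"jaw":-1},{"rx":0,"ry":0,"rz":0,"x":0,"y":0,"z":-0.03,"jaw":-1},{"rx":0,"ry":0,"rz":0,"x":0,"y":0,"z":-0.03,"jaw":-1},{"rx":0,"ry":0,"rz":0,"x":0,"y":0,"z":0,"jaw":-1}]'
```

```text
clock: 3.12
tcp_pos: [0.5545, -0.0265, 0.133]
orientation: [0.593, 3.085, 0.0]
contact_force: [-0.0, -0.3, 3.7]
grip_width: -0.0002
gripper_force: 1.7
```

```bash
python3 -m jog '[{"rx":0,"ry":0,"rz":0,"x":0,"y":0,"z":-0.03,"jaw":-1},{"rx":0,"ry":0,"rz":0,"x":0,"y":0,"z":-0.03,"jaw":-1},{"rx":0,"ry":0,"rz":0,"x":0,"y":0,"z":-0.03,"jaw":-1},{"rx":0,"ry":0,"rz":0,"x":0,"y":0,"z":0,"jaw":-1}]'
```

```text
clock: 3.62
tcp_pos: [0.5543, -0.0265, 0.1272]
orientation: [-0.593, -3.085, 0.0]
contact_force: [-0.4, 0.4, 1.7]
grip_width: 0.0001
gripper_force: 0.9
```

```bash
python3 -m jog '[{"rx":0,"ry":0,"rz":0,"x":0,"y":0,"z":-0.02,"jaw":-1},{"rx":0,"ry":0,"rz":0,"x":0,"y":0,"z":-0.01,"jaw":-1},{"rx":0,"ry":0,"rz":0,"x":0,"y":0,"z":0,"jaw":-1}]';python3 -m jog '[{"rx":0,"ry":0,"rz":0,"x":0,"y":0,"z":-0.015,"jaw":-1},{"rx":0,"ry":0,"rz":0,"x":0,"y":0,"z":0,"jaw":-1}]'
```

```text
clock: 4.0
tcp_pos: [0.5549, -0.0265, 0.1261]
orientation: [0.593, 3.084, 0.001]
contact_force: [-1.0, -0.2, 6.3]
grip_width: 0.0003
gripper_force: 3.2
clock: 4.25
tcp_pos: [0.5557, -0.0266, 0.1261]
orientation: [0.593, 3.083, 0.001]
contact_force: [-1.7, -0.6, 12.0]
grip_width: -0.0002
gripper_force: 6.0
```

Hard stop at z = 0.126: the round one is home. Lifting, then the square one.

```bash
python3 -m jog '[{"rx":0,"ry":0,"rz":0,"x":0,"y":0,"z":0.3,"jaw":-1},{"rx":0,"ry":0,"rz":0,"x":0,"y":0,"z":0.4,"jaw":-1},{"rx":0,"ry":0,"rz":0,"x":-0.14,"y":-0.44,"z":0,"jaw":-1},{"rx":0,"ry":0,"rz":0,"x":-0.14,"y":-0.43,"z":0,"jaw":-1},{"rx":0,"ry":0,"rz":0,"x":0,"y":0,"z":-0.2,"jaw":-1},{"rx":0,"ry":0,"rz":0,"x":0,"y":0,"z":0,"jaw":-1}]';python3 - <<'E'
from h import *
f=grab_frame("side")[:,:,::-1]
cv2.imwrite("pics/c3.png",cv2.resize(f[180:255,230:310],(640,600),interpolation=cv2.INTER_NEAREST))
E
```

```text
clock: 5.0
tcp_pos: [0.5369, -0.0778, 0.1539]
orientation: [-0.592, -3.083, -0.0]
contact_force: [-0.1, 0.9, 0.2]
grip_width: -0.0002
gripper_force: 0.0
```

View pics/c3.png

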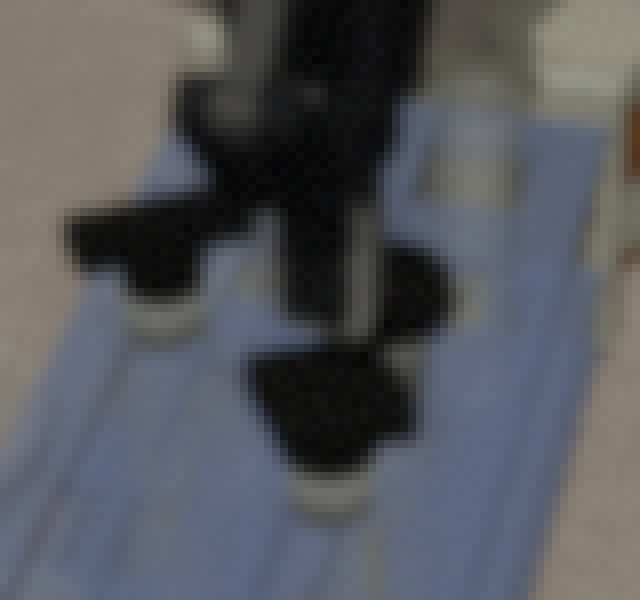

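The round stopper at crop (415,290) now sits lower. The fingertip (325,320) stands over the square one (330,390), so I press there.

```bash
python3 -m jog '[{"rx":0,"ry":0,"rz":0,"x":0,"y":0,"z":-0.15,"jaw":-1},{"rx":0,"ry":0,"rz":0,"x":0,"y":0,"z":-0.1,"jaw":-1},{"rx":0,"ry":0,"rz":0,"x":0,"y":0,"z":-0.03,"jaw":-1},{"rx":0,"ry":0,"rz":0,"x":0,"y":0,"z":-0.03,"jaw":-1},{"rx":0,"ry":0,"rz":0,"x":0,"y":0,"z":-0.03,"jaw":-1},{"rx":0,"ry":0,"rz":0,"x":0,"y":0,"z":0,"jaw":-1}]';python3 -m jog '[{"rx":0,"ry":0,"rz":0,"x":0,"y":0,"z":-0.03,"jaw":-1},{"rx":0,"ry":0,"rz":0,"x":0,"y":0,"z":-0.03,"jaw":-1},{"rx":0,"ry":0,"rz":0,"x":0,"y":0,"z":-0.03,"jaw":-1},{"rx":0,"ry":0,"rz":0,"x":0,"y":0,"z":0,"jaw":-1}]'
```

```text
clock: 5.8
tcp_pos: [0.5378, -0.0787, 0.1346]
orientation: [0.593, 3.085, 0.0]
contact_force: [0.0, 0.1, 3.3]
grip_width: 0.0003
gripper_force: 1.6
clock: 6.3
tcp_pos: [0.5375, -0.0786, 0.1287]
orientation: [-0.593, -3.085, 0.0]
contact_force: [0.3, -0.2, 1.6]
grip_width: -0.0
gripper_force: 0.9
```

```bash
python3 -m jog '[{"rx":0,"ry":0,"rz":0,"x":0,"y":0,"z":-0.03,"jaw":-1},{"rx":0,"ry":0,"rz":0,"x":0,"y":0,"z":-0.02,"jaw":-1},{"rx":0,"ry":0,"rz":0,"x":0,"y":0,"z":-0.01,"jaw":-1},{"rx":0,"ry":0,"rz":0,"x":0,"y":0,"z":0,"jaw":-1}]';python3 -m jog '[{"rx":0,"ry":0,"rz":0,"x":0,"y":0,"z":-0.015,"jaw":-1},{"rx":0,"ry":0,"rz":0,"x":0,"y":0,"z":0,"jaw":-1}]'
```

```text
clock: 6.8
tcp_pos: [0.5383, -0.0788, 0.1261]
orientation: [0.593, 3.084, 0.001]
contact_force: [-1.4, 0.9, 8.7]
grip_width: -0.0
gripper_force: 4.4
clock: 7.05
tcp_pos: [0.5391, -0.0789, 0.126]
orientation: [0.593, 3.082, 0.001]
contact_force: [-1.5, -0.3, 13.5]
grip_width: -0.0002
gripper_force: 7.3
```

Square is home. Next the bar.

```bash
python3 -m jog '[{"rx":0,"ry":0,"rz":0,"x":0,"y":0,"z":0.3,"jaw":-1},{"rx":0,"ry":0,"rz":0,"x":0,"y":0,"z":0.4,"jaw":-1},{"rx":0,"ry":0,"rz":0,"x":-0.2,"y":0.4,"z":0,"jaw":-1},{"rx":0,"ry":0,"rz":0,"x":-0.2,"y":0.4,"z":0,"jaw":-1},{"rx":0,"ry":0,"rz":0,"x":-0.2,"y":0.37,"z":0,"jaw":-1},{"rx":0,"ry":0,"rz":0,"x":0,"y":0,"z":-0.2,"jaw":-1},{"rx":0,"ry":0,"rz":0,"x":0,"y":0,"z":0,"jaw":-1}]';python3 - <<'E'
from h import *
f=grab_frame("side")[:,:,::-1]
cv2.imwrite("pics/c4.png",cv2.resize(f[170:245,220:300],(640,600),interpolation=cv2.INTER_NEAREST))
E
```

```text
clock: 7.92
tcp_pos: [0.5008, -0.0092, 0.1533]
orientation: [-0.593, -3.083, 0.002]
contact_force: [-0.1, -1.3, 0.2]
grip_width: -0.0002
gripper_force: 0.0
```

View pics/c4.png

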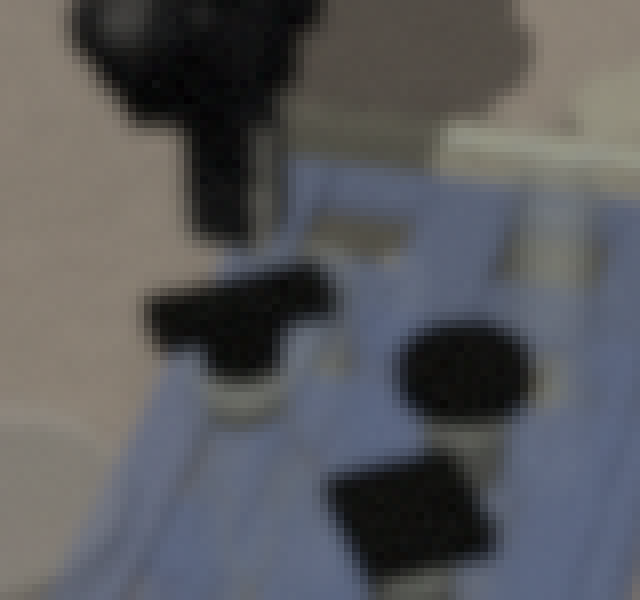

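Round and square heads sit on their rims, at crop (465,370) and (410,510). The fingertip (235,240) is centred over the bar (240,300).

```bash
python3 -m jog '[{"rx":0,"ry":0,"rz":0,"x":0.01,"y":0,"z":-0.15,"jaw":-1},{"rx":0,"ry":0,"rz":0,"x":0,"y":0,"z":-0.1,"jaw":-1},{"rx":0,"ry":0,"rz":0,"x":0,"y":0,"z":-0.03,"jaw":-1},{"rx":0,"ry":0,"rz":0,"x":0,"y":0,"z":-0.03,"jaw":-1},{"rx":0,"ry":0,"rz":0,"x":0,"y":0,"z":-0.03,"jaw":-1},{"rx":0,"ry":0,"rz":0,"x":0,"y":0,"z":0,"jaw":-1}]';python3 -m jog '[{"rx":0,"ry":0,"rz":0,"x":0,"y":0,"z":-0.03,"jaw":-1},{"rx":0,"ry":0,"rz":0,"x":0,"y":0,"z":-0.03,"jaw":-1},{"rx":0,"ry":0,"rz":0,"x":0,"y":0,"z":-0.03,"jaw":-1},{"rx":0,"ry":0,"rz":0,"x":0,"y":0,"z":0,"jaw":-1}]'
```

```text
clock: 8.72
tcp_pos: [0.5024, -0.0085, 0.1342]
orientation: [0.593, 3.085, 0.0]
contact_force: [0.1, -1.1, 3.4]
grip_width: 0.0001
gripper_force: 1.5
clock: 9.22
tcp_pos: [0.502, -0.0085, 0.1284]
orientation: [-0.593, -3.085, 0.0]
contact_force: [-0.6, -0.5, 2.3]
grip_width: -0.0003
gripper_force: 0.9
```

```bash
python3 -m jog '[{"rx":0,"ry":0,"rz":0,"x":0,"y":0,"z":-0.03,"jaw":-1},{"rx":0,"ry":0,"rz":0,"x":0,"y":0,"z":-0.02,"jaw":-1},{"rx":0,"ry":0,"rz":0,"x":0,"y":0,"z":-0.01,"jaw":-1},{"rx":0,"ry":0,"rz":0,"x":0,"y":0,"z":0,"jaw":-1}]';python3 -m jog '[{"rx":0,"ry":0,"rz":0,"x":0,"y":0,"z":-0.015,"jaw":-1},{"rx":0,"ry":0,"rz":0,"x":0,"y":0,"z":0,"jaw":-1}]'
```

```text
clock: 9.72
tcp_pos: [0.5033, -0.0085, 0.1261]
orientation: [0.593, 3.083, 0.001]
contact_force: [-1.2, -1.0, 10.9]
grip_width: 0.0002
gripper_force: 5.8
clock: 9.98
tcp_pos: [0.5042, -0.0085, 0.126]
orientation: [0.593, 3.081, 0.002]
contact_force: [-1.7, -0.6, 17.4]
grip_width: -0.0001
gripper_force: 8.9
```

Bar is home too. Lifting clear and checking.

```bash
python3 -m jog '[{"rx":0,"ry":0,"rz":0,"x":0,"y":0,"z":0.3,"jaw":-1},{"rx":0,"ry":0,"rz":0,"x":0,"y":0,"z":0.7,"jaw":-1},{"rx":0,"ry":0,"rz":0,"x":0,"y":0,"z":0.8,"jaw":-1},{"rx":0,"ry":0,"rz":0,"x":0,"y":0.8,"z":0.2,"jaw":-1},{"rx":0,"ry":0,"rz":0,"x":0,"y":0.9,"z":0,"jaw":-1},{"rx":0,"ry":0,"rz":0,"x":0,"y":0.9,"z":0,"jaw":-1},{"rx":0,"ry":0,"rz":0,"x":0,"y":0.9,"z":0,"jaw":-1},{"rx":0,"ry":0,"rz":0,"x":0,"y":0,"z":0,"jaw":-1}]';python3 - <<'E'
from h import *
t=grab_frame("top")[130:280,200:450,::-1];f=grab_frame("side")[180:260,220:310,::-1]
cv2.imwrite("pics/c5.png",np.hstack([cv2.resize(t,(400,400),interpolation=2),cv2.resize(f,(400,400),interpolation=cv2.INTER_NEAREST)]))
E
```

```text
clock: 10.98
tcp_pos: [0.5008, 0.2069, 0.2433]
orientation: [-0.58, -3.086, -0.001]
contact_force: [-0.1, -0.5, 0.1]
grip_width: 0.0002
gripper_force: 0.0
```

View pics/c5.png

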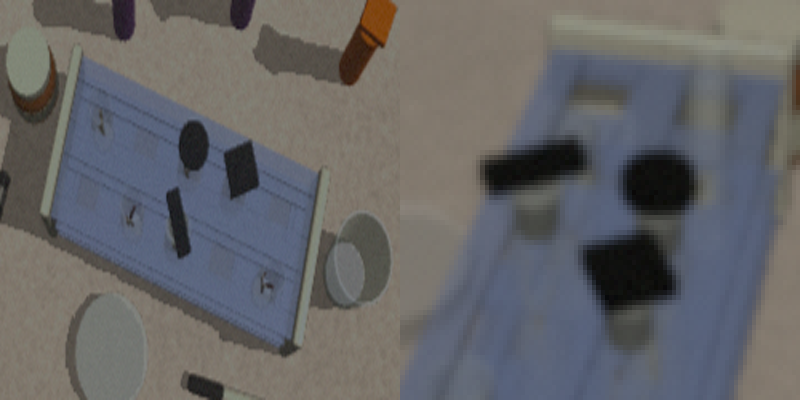

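The picture shows all three heads flat on their rims, at side-crop (535,165), (660,182) and (630,270). The tubes, jar, beaker, dish and pen look undisturbed, and the arm is clear.

```bash
python3 -c "
from bench import r
print(r.hand_in())"
```

```text
the job is handed in; nothing more can be done
None
```

I pressed the round, square and bar stoppers home in that order, each to its hard stop at 126 mm with a highest force reading of 17 N, moved the arm clear and handed the job in at about 11 s; no verdict was returned.

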